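# Click the battery wheel on to the first full pocket

## Robot

A 6-joint arm with a two-finger parallel gripper is mounted at the origin on the work surface. World frame = base frame: x ahead of the robot, y to its left, z up, the work surface at z = 0. Lengths are in mm, angles in rad, forces in N, time in s.
With the tool pointing down it reaches from about 350 to 975 mm from the base axis. Payload 7.1 kg.
Tool frame: the origin (TCP) lies midway between the tips of the shut fingers; the grasp point (between the pads) lies 19 mm behind it (ctrl.grip_depth is the distance from the TCP to the grasp point, in mm); z points along the fingers, y is the line along which they close (so a half turn about z gives the same grasp; the last joint's range is limited). The gripper opens to 88 mm and grips with 3 to 60 N. Pads are 20 mm wide; open, the fingers measure 115 mm over their backs; the gripper's body (75 mm by 178 mm) begins 61 mm behind the grasp point.
Start: joints at [1.111, 0.423, 1.63, -0, 1.089, -0.019], TCP at [266.632, 565.254, 222.675] pointing down, gripper open.
Joint ranges: [-3, 3], [-0.9, 2.11], [0.09, 2.58], [-1.31, 4.45], [0.11, 2.69], [-2.54, 2.54]. Speed limits (rad/s): [2.39, 2.39, 3.01, 3.14, 3.14, 3.14].

## Interface

Orientations are given as a rotation vector (axis times angle).
In Python, from workcell import ctrl, cams gives the robot as it stands.
- The arm moves only by the tool move_arm, never from a script. Its argument "steps" is a list of rows, each a list of 3 entries, a list of its own where there are three numbers: the shift along the tool's x, y, z in units of 25 mm (1.0 is 25 mm), then the turn about the tool's z in units of 5 degrees (1.0 is 5 degrees), then the closure, from 0 (fully open) to 1 (shut). A call has 1 to 20 rows; each row shifts and turns the commanded pose from where the row before left it, along the tool's axes as they then stand; what a row does not reach is not made up. A row lasts 1/12 s, in which the tool goes at most 41.7 mm and 7.16 degrees, less where a joint would pass 70% of its speed; a pose out of reach is approached as far as the arm can. A call is refused whole if a number of a shift passes 1 or a number of a turn 1, either way. A call with a gripper value outside its range is refused whole. The fingers move at their own pace and stop on an object; the grip force is fixed at half the most. Time passes only in rows, so rows that do not move let the fingers close. It gives the time, the measured TCP pose, the force, the opening and the grip force at its end, in the units of the state.
- ctrl.get_obs(): the state, without advancing time (a new reading comes with each control period).
- cams.get_image(name): name is "side" or "top"; returns a dict with "image" (420x560x3 uint8, red, green, blue), "camera_matrix" (3x3 intrinsics, pixels), "k1" (the pictures are not rectified: a ray, as slopes to the right and down, at radius r is drawn at 1 + k1 r^2 times it, then the intrinsics apply), "xyz" and "rotation" of the camera in the world. Camera axes: x right, y down, z forward; pixel columns grow to the right and rows downward; lengths in mm; the calibration is good to about 2 mm. A picture is of the moment at which its call begins. There is no depth.
- ctrl.close_job(): hands the job in; it is judged then, once.
Trained networks look in the newest picture that a camera, given by its name, has taken for a name from the list of things; names that differ only in an ending like _2 or _b are one class to them, and where a whole thing is asked for, a point or a joint stands for the part that bears it (a point fixed in the world has none). Each returns a list of dicts, best first, with "p" (0 to 1); they miss things now and then, are a little off and sometimes report something else, mostly with a low value. They report only what shows in the picture. A call takes as long as a camera call.
- cams.boxes_of(camera, thing): "rect" ([centre column, centre row, width, height] in pixels, round what is visible of it).
- cams.cut_out(camera, thing): "pixels" (420x560 bool, what is visible of it) and "rect" ([centre column, centre row, width, height] in pixels, round what is visible of it).
The state is a dict: "t": time; "qpos": joint angles; "qvel": joint speeds; "joint_torque": joint torques, N m; "ee_pos": TCP position; "orientation": TCP orientation; "ft_force": force on the tool from outside, world axes, zero at the start; "moment": the same for the moment, N m; "width": finger opening in mm; "grasp_force": force on a finger pad.
Only numpy, scipy, OpenCV 4.12 (cv2) and the standard library are available. Lean on these libraries where they do the work, as an engineer would, in place of code of your own. Each camera call takes 0.05 s, during which the arm holds its last target. There are 200 camera calls.

## Task

An empty pocket of the hearing aid battery wheel stands at the outlet tongue. Press a fingertip lightly on top of the ribbed wheel and turn it by friction until the first pocket that holds a battery clicks into place at the outlet, without turning past that battery, and take the finger away. Do not pinch or lift anything, and leave the other things on the stool where they are.

Things in the scene. Friction and masses are not known exactly. Their poses are not given: they have to be found in the camera images.
- dispenser: Battery wheel housing: a round white plastic dish stuck down on the stool by a non-slip foot, 104 mm across, rim 18 mm high; a tongue 24 mm wide and 12 mm high sticks out at its -x side to 73 mm from the centre: the outlet. Origin: centre of the underside, z up. Too wide to be gripped.
- wheel_top (a point): Centre of the wheel's top, on its upright axis, 24 mm above the stool. The wheel is a flat clear disc 84 mm across with fine edge ribs, its top 6 mm above the housing's rim. Press it anywhere, best 28 to 32 mm from the axis. It is sprung: begins to sink at about 5 N, bottoms 4 mm lower at about 12 N, still clear of the rim.
- wheel (a joint): Wheel angle, rad, growing anticlockwise from above; turns both ways. Eight pockets with detents at multiples of 0.785; about 0.02 N m turns it over, and when let go it snaps to the nearest. At 0 (the start) and at 0.785 an empty pocket is at the outlet; at 1.571 and at -0.785 a first full one, further full ones beyond. From the start the nearest battery is one click clockwise, at -0.785.
- outlet (a point): End of the outlet tongue, on the housing's -x side, 73 mm from the axis, 12 mm above the stool.
- pocket_first (a point): Top face of the wheel over the full pocket that is at the outlet when the joint is 1.571, 31 mm from the axis. Full pockets show a bright steel button cell 12 mm across; the two empty pockets, side by side, show a dark round floor.
- pocket_last (a point): Top face of the wheel over the full pocket that is at the outlet when the joint is -0.785, 31 mm from the axis, at the other end of the row of six batteries.
- case: Closed black plastic hearing aid travel case with a clasp button on its -x side, 62 x 92 x 32 mm, loose. Origin: centre of the underside. To be left alone.
- cup: Stainless cup, 72 mm across, 80 mm high, loose. Origin: centre of the underside. To be left alone.
- dish: Shallow round ceramic dish, 100 mm across, 22 mm high, loose. Origin: centre of the underside. To be left alone.
- lamp: Folded aluminium reading lamp, 165 mm long along its x, 76 mm wide at its round foot, 50 mm high, loose. Origin: underside, about its middle. To be left alone.

How it is judged:
By the outcome, as a careful person would: the job done as asked, in the order asked, and still so for the second after the job is handed in, with the robot touching nothing.
It also fails if it takes over 48 s, if anything falls off the work surface, if the arm or the gripper's body presses on something with over 40 N, if the wrist force passes 120 N, or if a joint passes its speed limit or range.

## Working session

There is one attempt and no reset: what is moved stays moved. The work goes in short steps, Python scripts to look and compute and a tool call to move; the robot and the scene stay as the last step left them, time stands still between calls to the robot, and variables do not carry over. Pictures are saved under pics/ and viewed, at most 10 in all, crops included, and the job is handed in when it is done.

Besides the shell and the picture viewer there is one more tool, called by a JSON object that holds its "api" and its "payload". move_arm: Moves the arm, as the interface text tells. Its arguments: {"type":"object","properties":{"steps":{"type":"array"}},"required":["steps"]}

```bash
mkdir -p pics; cat > h.py <<'E'
import numpy as np, cv2
from workcell import ctrl, cams
from scipy.spatial.transform import Rotation as R
def ray(d,u,v):
    K=np.array(d["camera_matrix"]); k1=d["k1"]
    p=np.array([(u-K[0,2])/K[0,0],(v-K[1,2])/K[1,1]]); s=p.copy()
    for _ in range(20): s=p/(1+k1*(s@s))
    Rm=np.array(d["rotation"]); Rm=Rm if Rm.shape==(3,3) else R.from_rotvec(Rm).as_matrix()
    return np.array(d["xyz"]),Rm@np.array([s[0],s[1],1])
def at(d,u,v,z):
    o,r=ray(d,u,v); return o+r*(z-o[2])/r[2]
def proj(d,P):
    K=np.array(d["camera_matrix"]); Rm=np.array(d["rotation"])
    c=Rm.T@(np.array(P,float)-np.array(d["xyz"])); s=c[:2]/c[2]; s=s*(1+d["k1"]*(s@s))
    return K[0,0]*s[0]+K[0,2],K[1,1]*s[1]+K[1,2]
E
python3 - <<'E'
from h import *
np.set_printoptions(precision=1,suppress=True)
o=ctrl.get_obs(); print(o)
for n in("top","side"):
    d=cams.get_image(n); print(n,d["xyz"],np.array(d["rotation"]).tolist(),np.array(d["camera_matrix"]).tolist(),d["k1"])
    cv2.imwrite(f"pics/{n}0.png",d["image"][:,:,::-1])
    for t in("dispenser","wheel","wheel_top","outlet","pocket_first","pocket_last","case","cup","dish","lamp"):
        print(t,[(round(b["p"],2),np.round(b["rect"],1).tolist(),at(d,*b["rect"][:2],20)[:2]) for b in cams.boxes_of(n,t)[:2]])
E
```

```text
{'t': 0.0, 'qpos': array([ 1.1,  0.4,  1.6, -0. ,  1.1, -0. ]), 'qvel': array([ 0., -0.,  0., -0.,  0.,  0.]), 'joint_torque': array([ -0. , -54.5, -27.4,   0.1,   0. ,  -0. ]), 'ee_pos': array([266.4, 564.7, 221.9]), 'orientation': array([-0.7, -3.1,  0. ]), 'ft_force': array([ 1.1, -0.4, -0.2]), 'moment': array([-0.1,  0. , -0. ]), 'grasp_force': 0.0, 'width': 87.63861225767843}
top [484.2  18.4 829.5] [-2.123830047674347, 2.1783144757722264, -0.20212809584427396] [[413.40403580427903, 0.0, 284.3104879883457], [0.0, 413.40403580427903, 209.22116860276805], [0.0, 0.0, 1.0]] -0.019192531977775495
dispenser [(0.59, [298.0, 263.0, 52.2, 64.8], array([507.4, -30. ]))]
wheel [(0.78, [298.1, 256.5, 44.0, 40.2], array([520. , -30.6]))]
wheel_top [(0.75, [296.1, 258.2, 44.9, 44.3], array([516.8, -26.6]))]
outlet [(0.75, [298.9, 261.6, 51.1, 62.1], array([510. , -31.8]))]
pocket_first [(0.87, [296.8, 258.6, 42.8, 45.0], array([516. , -27.9]))]
pocket_last [(0.89, [299.0, 256.5, 43.7, 38.2], array([519.9, -32.4]))]
case [(0.96, [174.1, 263.6, 58.9, 43.2], array([512.5, 209.7]))]
cup [(0.84, [
[... 440 characters left out ...]
, 44.9], array([513.5, -36.6]))]
wheel [(0.65, [251.9, 247.9, 46.9, 34.7], array([522.3, -35.4]))]
wheel_top [(0.96, [250.2, 248.1, 47.7, 32.8], array([519.4, -34.5])), (0.23, [328.4, 170.2, 30.6, 52.2], array([780.4, 113.1]))]
outlet [(0.76, [246.6, 251.8, 71.0, 47.4], array([509.6, -40.2]))]
pocket_first [(0.7, [250.4, 247.6, 43.8, 31.6], array([520.3, -33.4]))]
pocket_last [(0.67, [250.9, 248.3, 46.6, 36.0], array([520.3, -35.5]))]
case [(0.55, [202.8, 181.9, 30.7, 36.7], array([518.1, 199.3]))]
cup [(0.84, [328.7, 169.1, 34.6, 48.0], array([783.4, 116.5]))]
dish [(0.66, [304.2, 315.1, 61.8, 47.9], array([ 527.8, -211.1]))]
lamp [(0.6, [378.2, 229.5, 79.9, 61.2], array([ 754.9, -101.1]))]
```

View pics/top0.png

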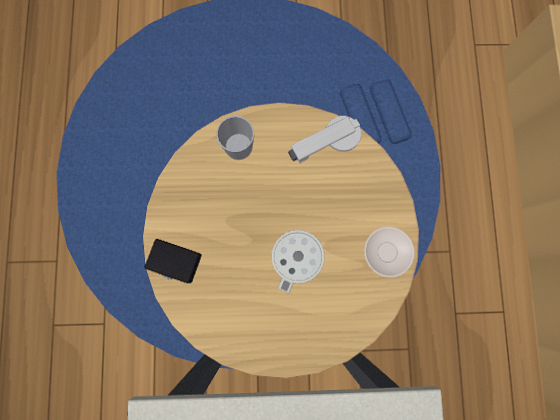

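View pics/side0.png

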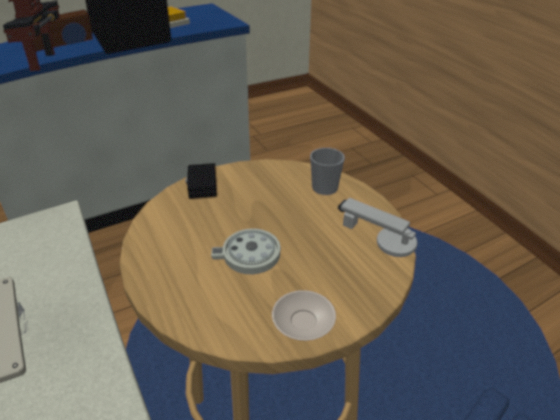

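Both views show the white dispenser (top ≈ (298,257), hub dark) with the tongue at (286,286). The dark empty pockets are at (291,271), at the outlet, and (283,262). The next battery is therefore anticlockwise of the outlet, so it needs one click clockwise, which agrees with the text. Next I'll triangulate the hub and check its height.

```bash
python3 - <<'E'
from h import *
import h
np.set_printoptions(precision=1,suppress=True)
rays=[]
for n,(c0,r0) in {"top":(258,216),"side":(206,206)}.items():
    d=cams.get_image(n); d["rotation"]=R.from_rotvec(d["rotation"]).as_matrix() if np.array(d["rotation"]).shape==(3,) else d["rotation"]
    im=cv2.cvtColor(d["image"],cv2.COLOR_RGB2GRAY)
    cr=d["image"][r0:r0+84,c0:c0+84,::-1]; cr=cv2.resize(cr,None,fx=6,fy=6,interpolation=cv2.INTER_CUBIC)
    m=cams.cut_out(n,"wheel")[0]["pixels"]; m2=cams.cut_out(n,"dispenser")[0]["pixels"]
    for nm,q in(("wheel",m),("disp",m2)):
        v,u=np.nonzero(q); print(n,nm,u.min(),u.max(),v.min(),v.max(),q.sum())
    # dark blob hub/pockets
    cu,cv=(298,256) if n=="top" else (251,247)
    b=(im<115).astype(np.uint8); b[:cv-25]=0;b[cv+25:]=0;b[:,:cu-28]=0;b[:,cu+28:]=0
    k,_,st,ce=cv2.connectedComponentsWithStats(b)
    for i in range(1,k):
        if st[i,4]>8: print(n,st[i].tolist(),ce[i], at(d,*ce[i],24))
    best=min((i for i in range(1,k) if st[i,4]>8),key=lambda i:np.hypot(*(ce[i]-[cu,cv])))
    rays.append(ray(d,*ce[best])); cv2.imwrite(f"pics/{n}c.png",cr)
A=np.zeros((3,3));bb=np.zeros(3)
for o,r in rays:
    r=r/np.linalg.norm(r);P=np.eye(3)-np.outer(r,r);A+=P;bb+=P@o
X=np.linalg.solve(A,bb);print("hub",X,[np.linalg.norm(np.cross(X-o,r/np.linalg.norm(r))) for o,r in rays])
print(R.from_rotvec(ctrl.get_obs()["orientation"]).as_matrix())
a,b=cv2.imread("pics/topc.png")[:,:400],cv2.imread("pics/sidec.png")[:,:400]
cv2.imwrite("pics/both.png",np.hstack([a,b]))
E
```

```text
top wheel 277 319 234 277 1490
top disp 272 324 230 292 2323
top [297, 251, 6, 6, 9] [300.1 253.1] [526.2 -34.5  24. ]
top [281, 259, 5, 6, 24] [283.  261.7] [510.5  -0.8  24. ]
top [289, 268, 6, 6, 26] [291.3 270.5] [493.3 -16.4  24. ]
side wheel 228 274 230 264 1339
side disp 212 279 228 273 2269
side [236, 237, 7, 5, 24] [238.8 239. ] [509.7  -6.8  24. ]
side [226, 241, 4, 7, 13] [227.3 244. ] [485.9  -9.6  24. ]
side [246, 242, 11, 9, 78] [251.1 245.8] [521.8 -33.7  24. ]
side [231, 246, 6, 4, 23] [233.6 247.6] [492.2 -23.4  24. ]
side [223, 255, 56, 17, 276] [252.4 266.4] [501.4 -81.5  24. ]
hub [524.2 -33.8  23.4] [np.float64(2.226182853131546), np.float64(2.2261828531315544)]
[[-0.9  0.4  0. ]
 [ 0.4  0.9  0. ]
 [ 0.   0.  -1. ]]
```

View pics/both.png

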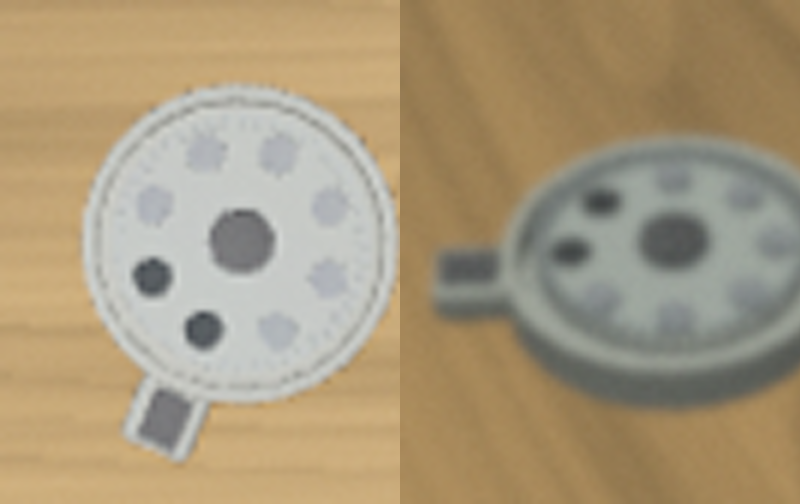

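```bash
python3 - <<'E'
from h import *
np.set_printoptions(precision=3,suppress=True)
d=cams.get_image("top")
if np.array(d["rotation"]).shape==(3,): d["rotation"]=R.from_rotvec(d["rotation"]).as_matrix()
h1=at(d,297.9,255.8,24); print(h1)
M=R.from_rotvec(ctrl.get_obs()["orientation"]).as_matrix(); print(M)
c=np.array([521,-32.5,24]); p=c-29*M[:,0]; print(p, M.T@(p+[0,0,36]-ctrl.get_obs()["ee_pos"])/25)
E
```

```text
[521.138 -30.026  24.   ]
[[-0.904  0.427  0.   ]
 [ 0.427  0.904 -0.   ]
 [-0.     0.    -1.   ]]
[547.228 -44.872  24.002] [-20.562 -17.285   6.508]
```

{"api": "move_arm", "payload": {"steps": [[[-0.8, -0.7, 0], 0, 1], [[-0.8, -0.7, 0], 0, 1], [[-0.8, -0.7, 0], 0, 1], [[-0.8, -0.7, 0], 0, 1], [[-0.8, -0.7, 0], 0, 1], [[-0.8, -0.7, 0], 0, 1], [[-0.8, -0.7, 0], 0, 1], [[-0.8, -0.7, 0], 0, 1], [[-0.8, -0.7, 0], 0, 1], [[-0.8, -0.7, 0], 0, 1], [[-0.8, -0.7, 0], 0, 1], [[-0.8, -0.7, 0], 0, 1], [[-0.8, -0.7, 0], 0, 1], [[-0.8, -0.7, 0], 0, 1], [[-0.8, -0.7, 0], 0, 1], [[-0.8, -0.7, 0], 0, 1], [[-0.8, -0.7, 0], 0, 1], [[-0.8, -0.7, 0], 0, 1], [[-0.8, -0.7, 0], 0, 1], [[-0.8, -0.7, 0], 0, 1]]}}

```text
t: 3.12
ee_pos: [479.5, 76.8, 222.9]
orientation: [0.687, 3.065, 0.0]
ft_force: [-0.0, 0.2, -0.0]
width: 0.4
grasp_force: 0.0
```

{"api": "move_arm", "payload": {"steps": [[[-0.8, -0.6, 0.5], 0, 1], [[-0.8, -0.6, 0.5], 0, 1], [[-0.8, -0.6, 0.5], 0, 1], [[-0.8, -0.6, 0.5], 0, 1], [[-0.8, -0.6, 0.5], 0, 1], [[-0.56, -0.29, 0.5], 0, 1], [[0, 0, 0.8], 0, 1], [[0, 0, 0.8], 0, 1], [[0, 0, 0.8], 0, 1], [[0, 0, 0.5], 0, 1], [[0, 0, 0.3], 0, 1], [[0, 0, 0], 0, 1], [[0, 0, 0], 0, 1]]}}

```text
t: 4.2
ee_pos: [547.3, -44.9, 67.9]
orientation: [0.687, 3.066, 0.0]
ft_force: [0.8, -0.0, 0.1]
width: 0.4
grasp_force: 0.0
```

```bash
python3 - <<'E'
from h import *
np.set_printoptions(precision=3,suppress=True)
o=ctrl.get_obs(); M=R.from_rotvec(o["orientation"]).as_matrix(); print(o["t"],o["ee_pos"],o["qpos"],o["ft_force"],o["width"]); print(M, M.T@(np.array([521,-32,24])-29*M[:,0]-o["ee_pos"])/25)
E
```

```text
4.2 [547.321 -44.918  67.915] [-0.104  0.542  1.887 -0.     0.713 -1.234] [ 0.819 -0.003  0.095] 0.3898755148535175
[[-0.904  0.427  0.   ]
 [ 0.427  0.904 -0.   ]
 [-0.     0.    -1.   ]] [0.013 0.018 1.757]
```

{"api": "move_arm", "payload": {"steps": [[[0, 0, 0.6], 0, 1], [[0, 0, 0.5], 0, 1], [[0, 0, 0.3], 0, 1], [[0, 0, 0.2], 0, 1], [[0, 0, 0.08], 0, 1], [[0, 0, 0], 0, 1], [[0, 0, 0], 0, 1]]}}

```text
t: 4.78
ee_pos: [547.3, -45.0, 25.9]
orientation: [0.687, 3.065, 0.0]
ft_force: [-0.2, -0.2, -0.2]
width: 0.4
grasp_force: 0.0
```

{"api": "move_arm", "payload": {"steps": [[[0, 0, 0.04], 0, 1], [[0, 0, 0.04], 0, 1], [[0, 0, 0], 0, 1], [[0, 0, 0], 0, 1]]}}

```text
t: 5.12
ee_pos: [547.5, -45.0, 24.1]
orientation: [0.687, 3.065, 0.0]
ft_force: [0.1, -0.3, 4.1]
width: 0.7
grasp_force: 1.7
```

Contact at z ≈ 24 with 4 N, as expected. I'll press about 1 mm more.

{"api": "move_arm", "payload": {"steps": [[[0, 0, 0.04], 0, 1], [[0, 0, 0.02], 0, 1], [[0, 0, 0], 0, 1], [[0, 0, 0], 0, 1]]}}

```text
t: 5.45
ee_pos: [547.6, -45.1, 22.6]
orientation: [0.687, 3.065, 0.0]
ft_force: [-0.3, 0.5, 6.6]
width: 0.4
grasp_force: 3.0
```

{"api": "move_arm", "payload": {"steps": [[[0.004, -0.1, 0], 1, 1], [[0.004, -0.1, 0], 1, 1], [[0.004, -0.1, 0], 1, 1], [[0, 0, 0], 0, 1]]}}

```text
t: 5.78
ee_pos: [543.0, -51.3, 22.5]
orientation: [1.088, 2.947, 0.0]
ft_force: [-0.3, 1.5, 5.6]
width: 0.2
grasp_force: 3.0
```

```bash
python3 - <<'E'
from h import *
np.set_printoptions(precision=2,suppress=True)
o=ctrl.get_obs(); print(o["t"],o["ee_pos"],o["ft_force"],o["moment"])
d=cams.get_image("top")["image"][216:300,258:342,::-1]; e=cams.get_image("side")["image"][206:290,206:290,::-1]
f=lambda a:cv2.resize(a,(400,400),interpolation=cv2.INTER_CUBIC)
cv2.imwrite("pics/b1.png",np.hstack([f(d),f(e)]))
E
```

```text
5.7833 [542.95 -51.28  22.45] [-0.28  1.46  5.57] [ 0.32  0.16 -0.04]
```

View pics/b1.png

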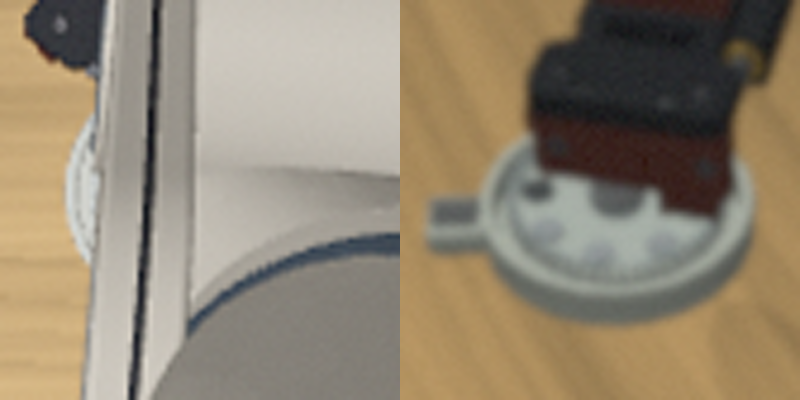

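The side view shows the dark outlet pocket at (537,188), up from about (537,200). The wheel is turning clockwise with the finger, so I'll finish the arc.

{"api": "move_arm", "payload": {"steps": [[[0.004, -0.1, 0], 1, 1], [[0.004, -0.1, 0], 1, 1], [[0.004, -0.1, 0], 1, 1], [[0.004, -0.1, 0], 1, 1], [[0.004, -0.1, 0], 1, 1], [[0.004, -0.1, 0], 1, 1], [[0, 0, 0], 0, 1], [[0, 0, 0], 0, 1]]}}

```text
t: 6.55
ee_pos: [529.9, -59.4, 22.2]
orientation: [-1.807, -2.567, 0.001]
ft_force: [-3.7, 2.3, 6.5]
width: 0.4
grasp_force: 3.2
```

```bash
python3 - <<'E'
from h import *
np.set_printoptions(precision=2,suppress=True)
o=ctrl.get_obs(); print(o["t"],o["ee_pos"],o["ft_force"],o["moment"])
e=cams.get_image("side")["image"][206:290,206:290,::-1]
cv2.imwrite("pics/b2.png",cv2.resize(e,(500,500),interpolation=cv2.INTER_CUBIC))
E
```

```text
6.55 [529.91 -59.35  22.24] [-3.72  2.27  6.49] [0.45 0.49 0.03]
```

View pics/b2.png

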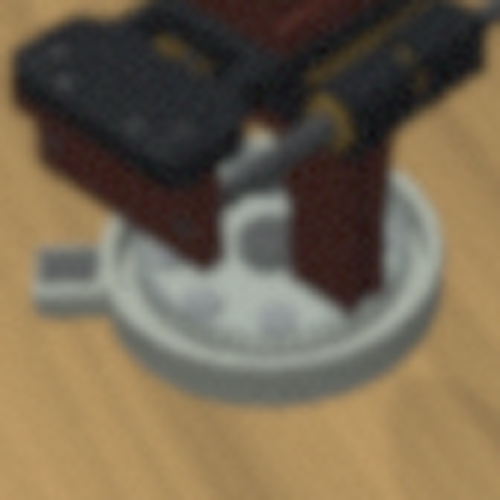

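The bright cells at (200,305) and (275,318) are back on the detent spots, so the wheel has turned about 45°. I'll lift straight up, back away and check.

{"api": "move_arm", "payload": {"steps": [[[0, 0, -0.1], 0, 1], [[0, 0, -0.2], 0, 1], [[0, 0, -0.6], 0, 1], [[0, 0, -1], 0, 1], [[0, 0, -1], 0, 1], [[0, 0, -1], 0, 1], [[0, 0, -1], 0, 1], [[0, 0, -1], 0, 1], [[-0.5, 0.9, 0], 0, 1], [[-0.5, 0.9, 0], 0, 1], [[-0.5, 0.9, 0], 0, 1], [[-0.5, 0.9, 0], 0, 1], [[-0.5, 0.9, 0], 0, 1], [[-0.5, 0.9, 0], 0, 1], [[-0.5, 0.9, 0], 0, 1], [[-0.5, 0.9, 0], 0, 1], [[0, 0, 0], 0, 1], [[0, 0, 0], 0, 1]]}}

```text
t: 8.1
ee_pos: [734.4, -93.3, 168.9]
orientation: [-1.808, -2.569, 0.001]
ft_force: [-1.1, 0.3, 0.8]
width: 0.6
grasp_force: 0.0
```

```bash
python3 - <<'E'
from h import *
np.set_printoptions(precision=2,suppress=True)
o=ctrl.get_obs(); print(o["t"],o["ee_pos"],o["ft_force"])
d=cams.get_image("top")["image"][216:300,258:342,::-1]; e=cams.get_image("side")["image"][206:290,206:290,::-1]
f=lambda a:cv2.resize(a,(400,400),interpolation=cv2.INTER_CUBIC)
cv2.imwrite("pics/b3.png",np.hstack([f(d),f(e)]))
E
```

```text
8.1 [734.41 -93.31 168.95] [-1.08  0.27  0.76]
```

View pics/b3.png

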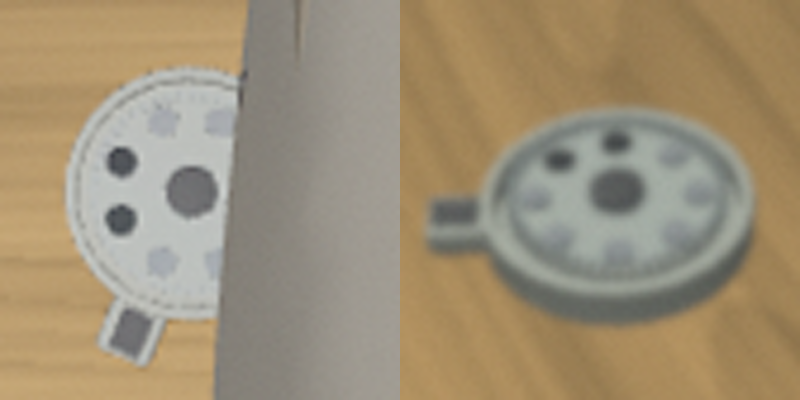

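A battery is now at the outlet: top view (163,262), the spot where the empty pocket first stood. The empties have moved one click clockwise to (121,219) and (121,161). The finger is clear of everything, so I'll hand in.

```bash
python3 -c "
from h import *
print(ctrl.close_job())"
```

```text
the job is handed in; nothing more can be done
None
```

I turned the wheel one click clockwise, so the first battery now sits at the outlet, confirmed in the final pictures; the finger is away and the job was handed in at about 8 s.

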